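# Clear the gluing jig and hold a pressing pad flush on its slope

### The arm

A 6-joint arm with a two-finger parallel gripper is mounted at the origin on a cart in front of the work surface, level with it; the furniture and walls round the work are solid. World frame = base frame: x ahead of the robot, y to its left, z up, the work surface at z = 0. Lengths are in mm, angles in rad, forces in N, time in s.
With the tool pointing down it reaches from about 275 to 850 mm from the base axis. Payload 19 kg.
Tool frame: the origin (TCP) lies on the centre line of the jaws, within the pads' length; the fingertips stand bot.tip_extent ahead of it and the grasp point (between the pads) lies 8 mm behind it (bot.tip_extent is the distance from the TCP to the fingertips, in mm); z points along the fingers, y is the line along which they close (so a half turn about z gives the same grasp; the last joint's range is limited). The gripper opens to 85 mm and grips with 20 to 120 N. Pads are 22 mm wide; open, the fingers measure 114 mm over their backs; the gripper's body (76 mm by 85 mm) begins 54 mm behind the grasp point. The pads swing forward as they close: fully open they stand 13 mm farther back than shut.
Start: joints at [1.131, 0.15, 1.437, -0, 1.554, -0.134], TCP at [173.112, 548.292, 242.267] pointing down, gripper open.
Joint ranges: [-2.8, 2.8], [-0.68, 2.1], [0.12, 2.68], [-1.39, 4.53], [0.16, 2.79], [-2.81, 2.81]. Speed limits (rad/s): [1.89, 1.89, 2.22, 3.01, 3.01, 3.01].

### API

Orientations are given as a rotation vector (axis times angle).
In Python, from station import bot, eyes gives the robot as it stands.
- The arm moves only by the tool play_rows, never from a script. Its argument "commands" is a list of rows, each a list of 2 entries, a list of its own where there are three numbers: the shift along the tool's x, y, z in mm, then the turn about the tool's z in units of 6 degrees (1.0 is 6 degrees). A call has 1 to 5 rows; each row is the pose to reach, as a shift and turn from the pose commanded when the call began, along the tool's axes at that moment; what a row does not reach only later rows make up. A row lasts 1/10 s, in which the tool goes at most 50 mm and 8.59 degrees, less where a joint would pass 70% of its speed; a pose out of reach is approached as far as the arm can. A call with a gripper value outside its range is refused whole. "grip" is the opening, from -1 (shut) to 1 (fully open), set as the call begins (left out, the last holds). The fingers move at their own pace and stop on an object; the grip force is fixed at half the most. Time passes only in rows, so rows that repeat a pose let the fingers close. It gives the time, the measured TCP pose, the force, the opening and the grip force at its end, in the units of the state.
- bot.read_state(): the state, without advancing time (a new reading comes with each control period).
- eyes.get_image(name): name is "scene" or "top" or "wrist"; returns a dict with "image" (420x560x3 uint8, blue, green, red), "camera_matrix" (3x3 intrinsics, pixels), "R" (3x3) and "t" (3): a world point X has camera coordinates R X + t. Camera axes: x right, y down, z forward; pixel columns grow to the right and rows downward; lengths in mm; the calibration is good to about 2 mm. A picture is of the moment at which its call begins. There is no depth.
- bot.finish_job(): hands the job in; it is judged then, once.
The state is a dict: "time_s": time; "joints": joint angles; "joint_velocities": joint speeds; "tau": joint torques, N m; "tool_pos": TCP position; "ee_rot": TCP orientation; "ft_force": force on the tool from outside, world axes, zero at the start; "wrist_torque": the same for the moment, N m; "gripper_width": opening from 0.0 (shut) to 1.0 (fully open); "grip_force": force on a finger pad.
Only numpy, scipy, OpenCV 4.12 (cv2) and the standard library are available. Lean on these libraries where they do the work, as an engineer would, in place of code of your own. Each camera call takes 0.05 s, during which the arm holds its last target. There are 200 camera calls.

### The job

The dark veneer patch on the sloped face of the plywood gluing jig needs pressing while its glue grabs, but two loose plywood gears lie on the face. Pick up the blue board eraser, sweep both gears with it (not with the fingers) down into the trough at the jig's low edge, then lay the eraser's felt underside flat on the slope, squarely covering the patch, and press with about 10 N. Finish while still gripping it and pressing it flush there; leave everything else on the bench alone.

Things in the scene. Friction and masses are not known exactly. Their poses are not given: they have to be found in the camera images.
- angle_jig: plywood gluing jig, fixed on the bench: a flat face without rails, 130 mm up the slope (x) by 180 mm across (y), tilted 15 deg, low side roughly to the robot's right. Origin: centre of the face surface, 31 mm above the bench; x up the slope, y across, z square out of the face. A dark veneer patch, 60 mm (x) by 120 mm (y), flush with the face, is centred on the origin
- jig_trough (a point): centre of the floor of the open level trough along the jig's low edge; floor 6 mm above the bench, 61 mm from the face's low edge (14 mm above the bench) to the front wall, 180 mm between the end walls; walls 24 mm above the bench. Axes as the jig's
- board_eraser: blue whiteboard eraser, 53 mm (x) by 114 mm (y) by 26 mm high, about 50 g, lying felt down on the bench to the left of the jig. Origin: centre of the felt underside; x across its short side, y along its length, z up through its back. The felt block (lower 12 mm, 50 by 110 mm) and the back are rigid here.
- ply_gear_1: loose laser-cut plywood gear, 42 mm across, 9 mm thick, 12 g, lying flat on the jig's face, held by friction only, on its part nearer the robot. Origin: centre of its underside, z its axis
- ply_gear_2: a second gear like it, on the part of the face farther from the robot. Origin: centre of its underside, z its axis
- glue_bottle: white glue bottle with a red cap, 54 mm wide, 160 mm high, standing loose at the right of the bench; a bystander. Origin: centre of its underside
Not all that is in view belongs to the job. What is shaped like the ply_gear_2 but purple is not meant.

How it is judged (in metres and radians):
On the way, in this order (a step that is already met when the one before it is completed fails the run):
1. the eraser is picked up, clear of the bench, while the gears are still on the face (height (world z) of board_eraser above 0.03 m and contact force between the fingers and board_eraser above 2 N), for 0.2 s.
2. both gears have been swept off the face into the trough (x of ply_gear_1 in the frame of angle_jig between -0.135 and -0.072 m and y of ply_gear_1 in the frame of angle_jig between -0.088 and 0.088 m and height (world z) of each of ply_gear_1, ply_gear_2 below 0.028 m and x of ply_gear_2 in the frame of angle_jig between -0.135 and -0.072 m and y of ply_gear_2 in the frame of angle_jig between -0.088 and 0.088 m), for 0.2 s.
At the end, for the whole second after the job is handed in: Both gears lie in the trough; the still-gripped eraser is still and flush on the face (3 mm, 0.06 rad), felt down, centred on the patch within 12 mm along and 15 mm across the slope, its length along the patch's within 0.14 rad, pressing with 3 to 25 N (all of step 2 and x of board_eraser in the frame of angle_jig between -0.012 and 0.012 m and y of board_eraser in the frame of angle_jig between -0.015 and 0.015 m and z of board_eraser in the frame of angle_jig between -0.004 and 0.003 m and contact force between board_eraser and angle_jig between 3 and 25 N and angle between the z axis of board_eraser and the z axis of angle_jig, either way round below 0.06 rad and angle between the y axis of board_eraser and the y axis of angle_jig, either way round below 0.14 rad and angle between board_eraser's own z axis and vertical below 1 rad and contact force between the fingers and board_eraser above 3 N and linear speed of board_eraser below 0.02 m/s); the arm keeps its last pose, push and grip.
It fails at once if a gear is handled with the fingers instead of the eraser (more than 2 N) (contact force between the fingers and ply_gear_1 above 2 N or contact force between the fingers and ply_gear_2 above 2 N).
It fails at once if the jig is pressed harder than 60 N (contact force between board_eraser and angle_jig above 60 N).
It fails at once if the glue bottle is moved by more than 30 mm or tipped (distance of glue_bottle from where it was at the start of the episode above 0.03 m or angle between glue_bottle's own z axis and vertical above 0.3 rad).
It also fails if it takes over 40 s, if anything falls off the work surface, if the arm or the gripper's body presses on something with over 40 N, if the wrist force passes 120 N, or if a joint passes its speed limit or range.

## Working session

There is one attempt and no reset: what is moved stays moved. The work goes in short steps, Python scripts to look and compute and a tool call to move; the robot and the scene stay as the last step left them, time stands still between calls to the robot, and variables do not carry over. Pictures are saved under pics/ and viewed, at most 10 in all, crops included, and the job is handed in when it is done.

Besides the shell and the picture viewer there is one more tool, called after "Call:" in YAML: its name, and indented under it one key for each argument. play_rows: Moves the arm, as the interface text tells. Its arguments: {"type":"object","properties":{"commands":{"type":"array","items":{"type":"array"}},"grip":{"type":"number"}},"required":["commands"]}

```bash
mkdir -p pics; cat > h.py <<'E'
import numpy as np, cv2
from scipy.spatial.transform import Rotation as R
from station import bot, eyes
def ray(c,u,v,h=0,n=(0,0,1),p0=None):
    K,Rc,t=map(np.array,(c["camera_matrix"],c["R"],c["t"])); t=t.ravel()
    o=-Rc.T@t; d=Rc.T@np.linalg.solve(K,[u,v,1.]); n=np.array(n,float)
    p0=np.array([0,0,h],float) if p0 is None else np.array(p0,float)
    return o+d*(n@(p0-o))/(n@d)
def proj(c,X):
    p=np.array(c["camera_matrix"])@(np.array(c["R"])@np.array(X,float)+np.array(c["t"]).ravel()); return p[:2]/p[2]
E
python3 - <<'E'
from h import *
for n in ("scene","top"):
    c=eyes.get_image(n); cv2.imwrite(f"pics/{n}0.png",c["image"]); print(n, -np.array(c["R"]).T@np.array(c["t"]).ravel())
    hsv=cv2.cvtColor(c["image"],cv2.COLOR_BGR2HSV)
    m=cv2.inRange(hsv,(95,90,40),(130,255,255))
    for k in cv2.findContours(m,0,2)[0]:
        if cv2.contourArea(k)>150: print("blue",cv2.contourArea(k),cv2.minAreaRect(k))
print(bot.read_state(), bot.tip_extent)
E
```

```text
scene [837.07767325 348.06484117 797.74206562]
blue 1478.5 ((413.9731140136719, 314.4653625488281), (29.819971084594727, 54.640708923339844), 52.12501525878906)
blue 911.0 ((485.61541748046875, 29.07691192626953), (45.95783233642578, 39.64302062988281), 15.255118370056152)
top [ 407.30812609  -17.14908652 1313.57695984]
blue 890.0 ((162.82615661621094, 233.62924194335938), (21.577836990356445, 44.98618698120117), 3.1798300743103027)
{'time_s': 0.1, 'joints': array([ 1.13097353e+00,  1.50904120e-01,  1.43789685e+00, -3.28173914e-06,
        1.55381238e+00, -1.33964976e-01]), 'joint_velocities': array([ 0.00109293, -0.00023117, -0.00444712,  0.0006307 ,  0.00070896,
       -0.00163789]), 'tau': array([ 4.72643165e-03, -7.14379406e+01, -5.71794069e+01, -2.52102491e-04,
        6.89858571e-03,  2.16776630e-04]), 'tool_pos': array([173.05668028, 548.1371459 , 241.78889204]), 'ee_rot': array([-4.78526162e-01, -3.10464488e+00,  1.53909395e-03]), 'ft_force': array([ 0.03886713,  0.19456625, -0.30726902]), 'wrist_torque': array([ 0.02779407,  0.05321945, -0.02386839]), 'grip_force': 0.0, 'gripper_width': 1.0019851258114316} 11.0
```

View pics/top0.png

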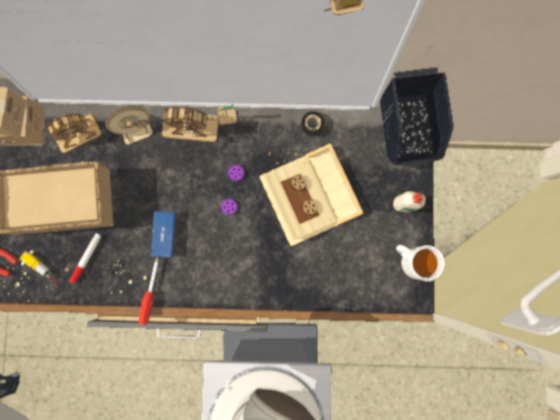

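View pics/scene0.png

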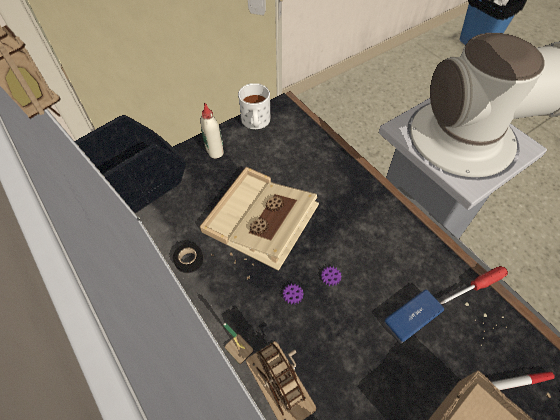

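Candidates: the blue eraser at scene (414,314) / top (163,234), against the blue bin at scene (486,29), which is off the bench. The gears are the tan ones on the jig at scene (274,203) and (258,226); the purple ones at scene (331,276) and (292,294) are decoys. One close crop will check the choice.

```bash
python3 - <<'E'
from h import *
a=cv2.imread("pics/scene0.png"); b=cv2.imread("pics/top0.png")
f=lambda i,x,y,w,h,s: cv2.resize(i[y:y+h,x:x+w],None,fx=s,fy=s,interpolation=cv2.INTER_CUBIC)
j=f(a,195,160,130,116,3.0); t=f(b,250,138,120,116,3.0)
e=f(a,370,255,130,83,3.0); u=f(b,120,200,120,83,3.0)
cv2.imwrite("pics/m.png",np.vstack([np.hstack([j,t]),np.hstack([e,u])]))
c=eyes.get_image("top")
hsv=cv2.cvtColor(c["image"],cv2.COLOR_BGR2HSV)
m=cv2.inRange(hsv,(95,90,40),(130,255,255)); k=max(cv2.findContours(m,0,2)[0],key=cv2.contourArea)
B=np.array([ray(c,*p,26)[:2] for p in cv2.boxPoints(cv2.minAreaRect(k))]);print(B,B.mean(0),np.linalg.norm(np.diff(B,axis=0),axis=1))
c=eyes.get_image("scene")
hsv=cv2.cvtColor(c["image"],cv2.COLOR_BGR2HSV)
m=cv2.inRange(hsv,(95,90,40),(130,255,255)); k=max(cv2.findContours(m,0,2)[0],key=cv2.contourArea)
B=[ray(c,*p[0],26)[:2].round() for p in cv2.approxPolyDP(k,3,True)];print(B)
E
```

```text
[[411.76710499 296.10078677]
 [526.80046826 295.66711132]
 [525.20175336 241.12003495]
 [410.19558326 242.06118475]] [468.49122747 268.73727945] [115.03418074  54.57049964 115.01002098]
[array([413., 253.]), array([523., 247.]), array([525., 298.]), array([419., 300.])]
```

View pics/m.png

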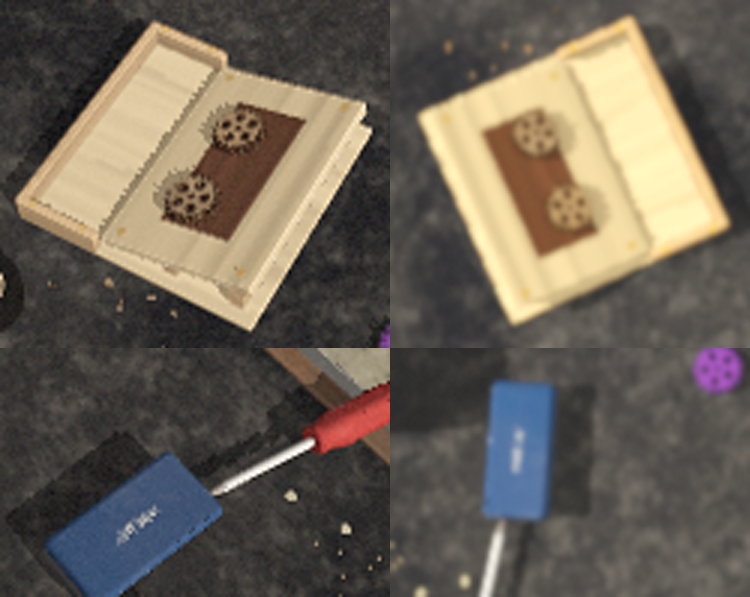

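The crop shows that the choice is right: the eraser is at scene (414,314), with a screwdriver tip at its near end, so I lift straight up. The tan gears are on the face at scene (274,203) and (258,226). I'll work out the first move and the rough jig frame.

```bash
cat >> h.py <<'E'
def to(p,yd):
    "shift and turn units to put TCP at p with tool y along +-yd (world xy)"
    s=bot.read_state(); M=R.from_rotvec(s["ee_rot"]).as_matrix()
    d=M.T@(np.array(p,float)-s["tool_pos"]); v=M.T@np.array([*yd,0.]); 
    a=np.degrees(np.arctan2(-v[0],v[1])); a=(a+90)%180-90
    return d.round(1), round(a/6,2)
E
python3 - <<'E'
from h import *
print(to([468.5,268.7,150],[0.026,1]))
c=eyes.get_image("top"); T=lambda x,y:(250+(x-390)/3,138+y/3)
d=eyes.get_image("scene"); S=lambda x,y:(195+x/3,160+y/3)
for n,p,z in [("Ahf",(418,115),47.8),("Bhn",(515,322),47.8),("Cln",(650,250),14.2),("Dlf",(560,60),14.2),("phf",(485,130),38.8),("phn",(540,255),38.8),("pln",(597,235),23.2),("plf",(545,107),23.2),("g_far",(538,133),36),("g_near",(571,207),36)]:
    print("top",n,ray(c,*T(*p),z)[:2].round(1))
for n,p,z in [("lown",(228,68),14.2),("lowf",(105,252),14.2),("hn",(367,100),47.8),("phn",(305,120),38.8),("phf",(228,240),38.8),("gnear",(238,128),36),("gfar",(190,195),36)]:
    print("scene",n,ray(d,*S(*p),z)[:2].round(1))
E
```

```text
(array([-365.9, -177.5,   92. ]), np.float64(-2.67))
top Ahf [615.9  29.6]
top Bhn [445.7 -55.3]
top Cln [ 510.7 -169.5]
top Dlf [672.5 -89.8]
top phf [606.1 -26.7]
top phn [502.2 -75.1]
top pln [ 521.5 -123.6]
top plf [629.7 -77.3]
top g_far [605.2 -71.3]
top g_near [ 543.3 -100.3]
scene lown [ 508.1 -158.8]
scene lowf [676.2 -72.6]
scene hn [454.4 -51.2]
scene phn [499.4 -68.5]
scene phf [605.6 -17.1]
scene gnear [543.6 -93.5]
scene gfar [605.8 -65.3]
```

Call:
play_rows:
  commands:
    - [[-366,-177,90],-2.67]
    - [[-366,-177,90],-2.67]
    - [[-366,-177,90],-2.67]
    - [[-366,-177,90],-2.67]
    - [[-366,-177,90],-2.67]
  grip: 1

```text
time_s: 0.8
tool_pos: [345.1, 385.9, 190.1]
ee_rot: [0.04, 3.141, 0.0]
ft_force: [0.4, 1.0, -1.2]
gripper_width: 1.001
grip_force: 0.0
```

```bash
python3 - <<'E'
from h import *
print(to([468.5,268.7,150],[0.026,1]),bot.read_state()["tool_pos"])
E
```

```text
(array([-126.4, -114. ,   40.1]), np.float64(0.0)) [345.0584856  385.86719109 190.11409927]
```

Call:
play_rows:
  commands:
    - [[-126,-114,40],0]
    - [[-126,-114,40],0]
    - [[-126,-114,40],0]
    - [[-126,-114,40],0]
    - [[-126,-114,40],0]

```text
time_s: 1.3
tool_pos: [468.7, 267.6, 149.2]
ee_rot: [-0.047, -3.14, 0.002]
ft_force: [0.1, 0.8, 0.7]
gripper_width: 1.0
grip_force: 0.0
```

```bash
python3 - <<'E'
from h import *
c=eyes.get_image("wrist"); cv2.imwrite("pics/w1.png",c["image"])
print(bot.read_state()["tool_pos"])
hsv=cv2.cvtColor(c["image"],cv2.COLOR_BGR2HSV)
m=cv2.inRange(hsv,(95,90,40),(130,255,255)); k=max(cv2.findContours(m,0,2)[0],key=cv2.contourArea)
r=cv2.minAreaRect(k); print(r,-np.array(c["R"]).T@np.array(c["t"]).ravel())
B=np.array([ray(c,*p,26)[:2] for p in cv2.boxPoints(r)]);print(B.round(1),B.mean(0),np.linalg.norm(np.diff(B,axis=0),axis=1))
E
```

```text
[467.6819423  268.9413037  149.77923354]
((290.0, 194.0), (146.0, 74.0), 90.0) [389.43574068 270.28585829 280.81640089]
[[410.3 248.9]
 [411.8 299.7]
 [523.6 300.8]
 [522.  242.7]] [466.90450633 273.02541884] [ 50.89109154 111.86406976  58.06316871]
```

View pics/w1.png

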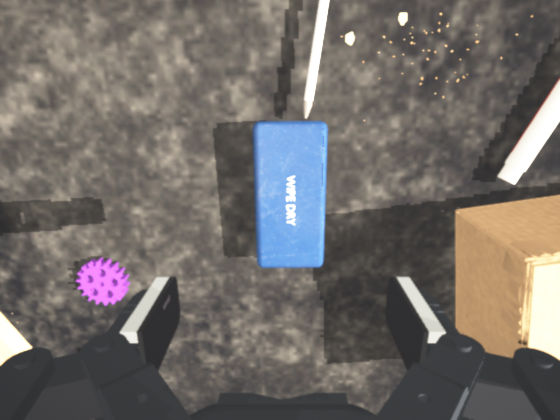

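The wrist picture shows the eraser alone between the fingers, corners about (256,123), (327,122), (324,266) and (260,267), with the screwdriver tip at (308,115) just off its end.

```bash
python3 - <<'E'
from h import *
c=eyes.get_image("wrist")
B=np.array([ray(c,*p,26)[:2] for p in [(256,123),(327,122),(324,266),(260,267)]]);print(B.round(1),B.mean(0))
e=(B[2]+B[3]-B[0]-B[1])/2; print(e,np.degrees(np.arctan2(e[1],e[0])))
d=e/np.linalg.norm(e)
print(to([*B.mean(0),21],[-d[1],d[0]]), to([*B.mean(0),70],[-d[1],d[0]]))
E
```

```text
[[410.8 252.1]
 [411.5 301.1]
 [522.  299.9]
 [521.5 249.6]] [466.43047762 275.6985018 ]
[110.60719767  -1.89105635] -0.9794931493196986
(array([  0.7,   5.9, 129.2]), np.float64(-0.1)) (array([ 0.8,  5.9, 80.2]), np.float64(-0.1))
```

Call:
play_rows:
  commands:
    - [[1,5,80],-0.1]
    - [[1,5,80],-0.1]
    - [[1,5,120],-0.1]
    - [[1,5,133],-0.1]
    - [[1,5,133],-0.1]

```text
time_s: 1.9
tool_pos: [465.0, 275.5, 16.4]
ee_rot: [-0.023, -3.139, 0.002]
ft_force: [-0.1, 0.2, -0.4]
gripper_width: 0.998
grip_force: 0.0
```

Call:
play_rows:
  commands:
    - [[0,0,0],0]
    - [[0,0,0],0]
    - [[0,0,0],0]
    - [[0,0,0],0]
    - [[0,0,0],0]
  grip: -1

```text
time_s: 2.4
tool_pos: [467.0, 275.6, 19.6]
ee_rot: [0.025, 3.139, 0.002]
ft_force: [-4.6, -0.2, 14.3]
gripper_width: 0.598
grip_force: 60.8
```

```bash
python3 - <<'E'
from h import *
print(bot.read_state())
c=eyes.get_image("wrist"); cv2.imwrite("pics/w2.png",c["image"])
E
```

```text
{'time_s': 2.4, 'joints': array([ 3.90940795e-01,  2.62296693e-01,  1.78270694e+00,  2.07827739e-04,
        1.09362146e+00, -1.16418396e+00]), 'joint_velocities': array([-0.00054938, -0.00060027, -0.00010951, -0.00014981, -0.00037445,
       -0.00089907]), 'tau': array([-1.14347599e+00, -6.47190571e+01, -4.38790476e+01, -4.43557184e-01,
       -1.26808003e+00,  1.64461514e-02]), 'tool_pos': array([467.03486752, 275.62035249,  19.59427633]), 'ee_rot': array([2.47450866e-02, 3.13883145e+00, 2.07567530e-03]), 'ft_force': array([-4.59532256, -0.24385948, 14.28175532]), 'wrist_torque': array([0.03005747, 0.71077451, 0.0038114 ]), 'grip_force': 60.80842858180404, 'gripper_width': 0.5975852676993096}
```

View pics/w2.png

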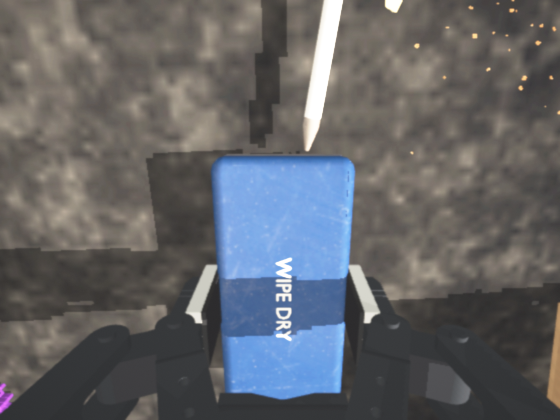

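The view shows the eraser gripped squarely, with the screwdriver tip at (308,145) just clear of its end. Next I lift it.

Call:
play_rows:
  commands:
    - [[0,0,-20],0]
    - [[0,0,-50],0]
    - [[0,0,-90],0]
    - [[0,0,-130],0]
    - [[0,0,-150],0]

```text
time_s: 2.95
tool_pos: [467.0, 275.5, 172.2]
ee_rot: [0.025, 3.136, 0.003]
ft_force: [0.0, -0.3, -0.4]
gripper_width: 0.596
grip_force: 63.5
```

```bash
python3 - <<'E'
from h import *
print(to([473,-115,190],[-.429,.903]))
E
```

```text
(array([ -12.2, -390.3,  -18.5]), np.float64(-4.39))
```

Call:
play_rows:
  commands:
    - [[-3,-40,-5],-0.8]
    - [[-5,-80,-8],-1.6]
    - [[-7,-120,-12],-2.4]
    - [[-9,-160,-15],-3.2]
    - [[-10,-200,-18],-4.0]

```text
time_s: 3.45
tool_pos: [472.9, 73.5, 186.8]
ee_rot: [-0.634, 3.075, -0.001]
ft_force: [0.5, -0.3, -0.2]
gripper_width: 0.589
grip_force: 63.5
```

```bash
python3 - <<'E'
from h import *
print(to([473,-115,190],[-.429,.903]))
E
```

```text
(array([  74.5, -173.1,   -3.1]), np.float64(-0.35))
```

Call:
play_rows:
  commands:
    - [[17,-40,0],-0.35]
    - [[34,-80,-2],-0.35]
    - [[51,-120,-3],-0.35]
    - [[74,-173,-3],-0.35]
    - [[74,-173,-3],-0.35]

```text
time_s: 3.95
tool_pos: [472.6, -117.5, 189.6]
ee_rot: [-0.679, 3.066, -0.003]
ft_force: [-0.3, 0.2, -0.7]
gripper_width: 0.59
grip_force: 63.5
```

```bash
python3 - <<'E'
from h import *
print(bot.read_state()["tool_pos"],bot.read_state()["gripper_width"])
import pickle
c=eyes.get_image("wrist"); cv2.imwrite("pics/w3.png",c["image"]); pickle.dump(c,open("w3.pkl","wb"))
E
```

```text
[ 472.55726892 -117.492333    189.56191231] 0.5898776924996746
```

View pics/w3.png

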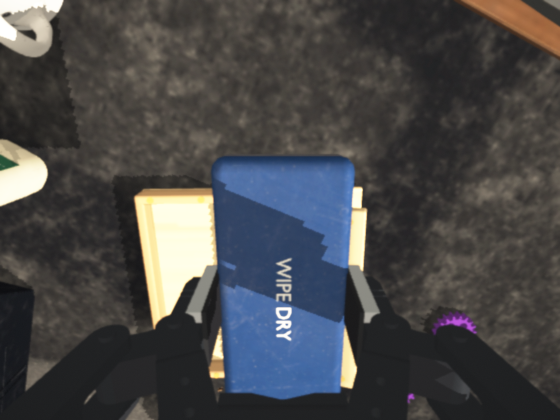

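The held eraser hides the jig in this view (image top is towards the robot), so I step aside uphill to see it.

Call:
play_rows:
  commands:
    - [[-25,35,0],0]
    - [[-50,70,0],0]
    - [[-80,110,0],0]
    - [[-80,110,0],0]
    - [[-80,110,0],0]

```text
time_s: 4.5
tool_pos: [498.2, 22.4, 189.0]
ee_rot: [-0.69, 3.064, -0.0]
ft_force: [-0.5, -0.2, -0.4]
gripper_width: 0.591
grip_force: 63.5
```

```bash
python3 - <<'E'
from h import *
import pickle
c=eyes.get_image("wrist"); cv2.imwrite("pics/w4.png",c["image"]); pickle.dump(c,open("w4.pkl","wb"))
E
```

```text
(no output)
```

View pics/w4.png

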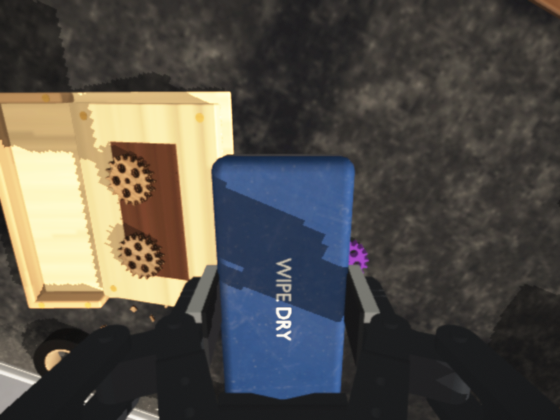

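The jig is clear: patch corners at (176,144), (188,279) and (110,142), and the near and far gears at (130,181) and (139,256).

```bash
cat >> h.py <<'E'
def jf(O,a):
    y=np.array([np.cos(a),np.sin(a),0]); x0=np.array([-np.sin(a),np.cos(a),0]); q=np.radians(15)
    x=x0*np.cos(q)+np.array([0,0,np.sin(q)]); return np.array([x,y,np.cross(x,y)]).T
E
python3 - <<'E'
from h import *
import pickle
c=pickle.load(open("w4.pkl","rb"))
P={n:ray(c,*p,z) for n,p,z in [("phn",(176,144),38.8),("phf",(188,279),38.8),("pln",(110,142),23.2),("hn",(217,104),47.8),("ln",(76,104),14.2)]}
for n in P: print(n,P[n].round(1))
e=P["phf"]-P["phn"]; print("len",np.linalg.norm(e),"ang",np.degrees(np.arctan2(e[1],e[0])), "w",np.linalg.norm(P["phn"]-P["pln"]))
# refine from mask of dark patch: right (high) edge line
a=np.arctan2(e[1],e[0]); O0=(P["phn"]+P["phf"])/2; J=jf(0,a); O=O0-30*J[:,0]; print("O",O.round(1))
for n,p in [("g1",(130,181)),("g2",(139,256))]:
    X=ray(c,*p,n=J[:,2],p0=O+9*J[:,2]); print(n,(J.T@(X-O)).round(1))
for n,p in [("pln",(110,142)),("phn",(176,144)),("phf",(188,279)),("hn",(217,104)),("ln",(76,104)),("lf",(96,297))]:
    X=ray(c,*p,n=J[:,2],p0=O); print(n,(J.T@(X-O)).round(1))
E
```

```text
phn [499.6 -69.3  38.8]
phf [606.5 -19.   38.8]
pln [ 525.3 -121.7   23.2]
hn [457.3 -50.6  47.8]
ln [ 510.4 -159.2   14.2]
len 118.09063684995928 ang 25.21522608164762 w 60.46017365694069
O [565.4 -70.3  31. ]
g1 [-23.4 -23.7   9. ]
g2 [-24.5  48.1   9. ]
pln [-30.5 -58.2   0. ]
phn [ 30. -59.   0.]
phf [30. 59. -0.]
hn [ 66.3 -89.4   0. ]
ln [-57.9 -87.7  -0. ]
lf [-73.   94.4   0. ]
```

```bash
cat >> h.py <<'E'
O=np.array([565,-70.3,31]); A=np.radians(25.3); J=jf(0,A); Y=[-np.sin(A),np.cos(A)]
def at(x,y,z): # z world
    p=O+J@[x,y,0]; return [p[0],p[1],z]
def where():
    s=bot.read_state(); M=R.from_rotvec(s["ee_rot"]).as_matrix(); p=s["tool_pos"]
    print("t",s["time_s"],"pos",p.round(1),"jig",(J.T@(p-O)).round(1),"zaxis",M[:,2].round(3),"ft",s["ft_force"].round(1),"w",round(s["gripper_width"],3),"g",round(s["grip_force"],1))
E
python3 - <<'E'
from h import *
where(); print(at(35,12,76),to(at(35,12,76),Y))
E
```

```text
t 4.55 pos [498.2  21.2 188.9] jig [ 148.4  -21.3 -123.7] zaxis [ 0.001 -0.    -1.   ] ft [-0.  -0.5 -1.3] w 0.595 g 63.5
[np.float64(561.4011306899602), np.float64(-34.607021705842165), 76] (array([-33.2, -77.5, 113. ]), np.float64(0.0))
```

```bash
sed -i 's/np.cross(x,y)\]/np.cross(y,x)]/' h.py
python3 - <<'E'
from h import *
import pickle
c=pickle.load(open("w4.pkl","rb"))
for n,p in [("g1",(130,181)),("g2",(139,256))]:
    X=ray(c,*p,n=J[:,2],p0=O+9*J[:,2]); print(n,(J.T@(X-O)).round(1))
c=pickle.load(open("w4.pkl","rb"))
for n,p in [("pln",(110,142)),("phn",(176,144)),("phf",(188,279)),("hn",(217,104)),("ln",(76,104)),("lf",(96,297))]:
    X=ray(c,*p,n=J[:,2],p0=O); print(n,(J.T@(X-O)).round(1))
where(); print(to(at(35,9,76),Y))
E
```

```text
g1 [ -9.4 -28.7   9. ]
g2 [-10.5  38.1   9. ]
pln [-30.7 -57.9  -0. ]
phn [ 29.9 -58.7  -0. ]
phf [29.7 59.5 -0. ]
hn [ 66.2 -89.   -0. ]
ln [-58.  -87.4   0. ]
lf [-73.5  94.8   0. ]
t 4.55 pos [498.2  21.2 188.9] jig [148.4 -21.3 123.7] zaxis [ 0.001 -0.    -1.   ] ft [-0.  -0.5 -1.3] w 0.595 g 63.5
(array([-30.2, -77.5, 113. ]), np.float64(0.0))
```

Call:
play_rows:
  commands:
    - [[-13,-35,30],0]
    - [[-26,-69,60],0]
    - [[-26,-69,95],0]
    - [[-26,-69,109],0]
    - [[-26,-69,109],0]

```text
time_s: 5.05
tool_pos: [550.0, -31.3, 78.1]
ee_rot: [0.683, -3.063, -0.002]
ft_force: [-0.8, -0.5, 0.6]
gripper_width: 0.593
grip_force: 63.5
```

```bash
python3 - <<'E'
from h import *
where(); print(to(at(44,5,68),Y))
E
```

```text
t 5.05 pos [550.  -31.3  78.1] jig [52.5  3.2 34.7] zaxis [-0.003  0.001 -1.   ] ft [-0.8 -0.5  0.6] w 0.593 g 63.5
(array([-1.9,  0.8, 10.1]), np.float64(-0.03))
```

Call:
play_rows:
  commands:
    - [[-2,1,5],0]
    - [[-2,1,9],0]
    - [[-2,1,11],0]
    - [[-2,1,12],0]
    - [[-2,1,12],0]

```text
time_s: 5.55
tool_pos: [552.7, -29.1, 67.7]
ee_rot: [-0.686, 3.065, -0.0]
ft_force: [1.2, 0.2, -0.3]
gripper_width: 0.596
grip_force: 63.5
```

```bash
python3 - <<'E'
from h import *
where(); print(to(at(44,5,67),Y))
E
```

```text
t 5.55 pos [552.7 -29.1  67.7] jig [50.5  6.5 24.5] zaxis [ 0. -0. -1.] ft [ 1.2  0.2 -0.3] w 0.596 g 63.5
(array([1.5, 0. , 0.7]), np.float64(-0.01))
```

Call:
play_rows:
  commands:
    - [[1,0,1],0]
    - [[1,0,2],0]
    - [[1,0,3],0]
    - [[1,0,3],0]

```text
time_s: 5.95
tool_pos: [552.6, -29.5, 66.9]
ee_rot: [-0.685, 3.063, -0.001]
ft_force: [-9.4, 4.2, 31.8]
gripper_width: 0.593
grip_force: 66.6
```

Contact came at the predicted height. I open so that the eraser lies down flush on the slope above the gears.

Call:
play_rows:
  commands:
    - [[0,0,-1],0]
    - [[0,0,-2],0]
    - [[0,0,-2],0]
    - [[0,0,-2],0]
    - [[0,0,-2],0]
  grip: 0.7

```text
time_s: 6.45
tool_pos: [551.7, -29.7, 66.2]
ee_rot: [0.685, -3.066, -0.0]
ft_force: [-0.0, 0.1, -0.4]
gripper_width: 0.846
grip_force: 0.0
```

```bash
python3 - <<'E'
from h import *
where()
a=eyes.get_image("scene")["image"]; b=eyes.get_image("wrist")["image"]
a=cv2.resize(a[130:290,190:340],None,fx=2.625,fy=2.625,interpolation=cv2.INTER_CUBIC)
b=cv2.resize(b[80:400,100:],(394,274))
b=cv2.copyMakeBorder(b,0,420-274,0,0,cv2.BORDER_CONSTANT)
cv2.imwrite("pics/s2.png",np.hstack([a,b]))
E
```

```text
t 6.45 pos [551.7 -29.7  66.2] jig [50.1  5.3 23. ] zaxis [-0. -0. -1.] ft [-0.   0.1 -0.4] w 0.846 g 0.0
```

View pics/s2.png

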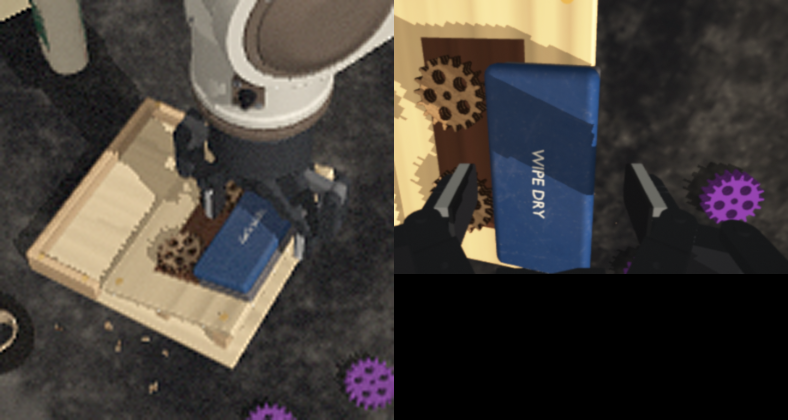

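The eraser now lies flush on the slope, uphill of and next to both gears, between the open pads. I'll measure its pose from the top-face corners before regripping.

```bash
python3 - <<'E'
from h import *
c=eyes.get_image("wrist")
for p in [(209,155),(338,157),(224,389),(330,393)]:
    print((J.T@(ray(c,*p,n=J[:,2],p0=O+26*J[:,2])-O)).round(1))
where(); print(to(at(38,5,61),Y))
E
```

```text
[ 21.6 -50.1  26. ]
[ 70.1 -51.6  26. ]
[21.4 61.7 26. ]
[71.4 51.  26. ]
t 6.6 pos [551.7 -29.6  66.2] jig [50.1  5.3 23. ] zaxis [-0. -0. -1.] ft [-0.2  0.6  0.3] w 0.848 g 0.0
(array([ 0.3, -5.8,  5.2]), np.float64(-0.02))
```

Call:
play_rows:
  commands:
    - [[0,-2,2],0]
    - [[0,-2,2],0]

```text
time_s: 6.8
tool_pos: [552.5, -31.6, 64.0]
ee_rot: [0.685, -3.066, -0.0]
ft_force: [0.3, -0.1, 0.4]
gripper_width: 0.846
grip_force: 0.0
```

Call:
play_rows:
  commands:
    - [[0,0,0],0]
    - [[0,0,0],0]
    - [[0,0,0],0]
    - [[0,0,0],0]
    - [[0,0,0],0]
  grip: -1

```text
time_s: 7.3
tool_pos: [553.0, -31.8, 65.1]
ee_rot: [-0.685, 3.065, -0.002]
ft_force: [-0.1, -2.5, 6.6]
gripper_width: 0.579
grip_force: 60.6
```

```bash
python3 - <<'E'
from h import *
where()
c=eyes.get_image("wrist"); cv2.imwrite("pics/w5.png",c["image"])
hsv=cv2.cvtColor(c["image"],cv2.COLOR_BGR2HSV)
m=cv2.inRange(hsv,(95,90,40),(130,255,255)); k=max(cv2.findContours(m,0,2)[0],key=cv2.contourArea)
for q in cv2.approxPolyDP(k,5,True)[:,0]: print(q,(J.T@(ray(c,*map(float,q),n=J[:,2],p0=O+26*J[:,2])-O)).round(1))
E
```

```text
t 7.3 pos [553.  -31.8  65.1] jig [47.4  5.6 22.6] zaxis [ 0.001 -0.001 -1.   ] ft [-0.1 -2.5  6.6] w 0.579 g 60.6
[223 156] [ 24.7 -49.8  26. ]
[216 184] [ 21.2 -38.8  26. ]
[230 383] [22.1 57.2 26. ]
[278 399] [45.4 60.4 26. ]
[337 393] [71.7 50.  26. ]
[351 169] [ 72.  -47.5  26. ]
[339 159] [ 67.8 -50.7  26. ]
```

The reading suggests that the tips caught only the eraser's rounded upper edge, so I reopen, go 5 mm lower and regrip.

Call:
play_rows:
  commands:
    - [[0,0,0],0]
    - [[0,0,0],0]
    - [[0,0,3],0]
    - [[0,0,6],0]
    - [[0,0,6],0]
  grip: 0.7

```text
time_s: 7.85
tool_pos: [552.2, -31.4, 57.7]
ee_rot: [0.685, -3.065, -0.001]
ft_force: [0.1, 0.9, -0.3]
gripper_width: 0.85
grip_force: 0.0
```

Call:
play_rows:
  commands:
    - [[0,0,0],0]
    - [[0,0,0],0]
    - [[0,0,0],0]
    - [[0,0,0],0]
    - [[0,0,0],0]
  grip: -1

```text
time_s: 8.35
tool_pos: [553.0, -31.7, 59.0]
ee_rot: [-0.685, 3.065, -0.001]
ft_force: [-1.0, -1.7, 6.0]
gripper_width: 0.602
grip_force: 61.6
```

```bash
cat >> h.py <<'E'
def blue(c):
    hsv=cv2.cvtColor(c["image"],cv2.COLOR_BGR2HSV)
    m=cv2.inRange(hsv,(95,90,40),(130,255,255)); k=max(cv2.findContours(m,0,2)[0],key=cv2.contourArea)
    for q in cv2.approxPolyDP(k,5,True)[:,0]: print(q,(J.T@(ray(c,*map(float,q),n=J[:,2],p0=O+26*J[:,2])-O)).round(1))
E
python3 - <<'E'
from h import *
where()
c=eyes.get_image("wrist"); cv2.imwrite("pics/w6.png",c["image"]); blue(c)
E
```

```text
t 8.35 pos [553.  -31.7  59. ] jig [45.9  5.6 16.7] zaxis [ 0.001 -0.001 -1.   ] ft [-1.  -1.7  6. ] w 0.602 g 61.6
[217 161] [ 23.5 -49.1  26. ]
[212 188] [ 20.9 -38.9  26. ]
[226 391] [21.3 55.9 26. ]
[278 399] [45.7 53.9 26. ]
[339 393] [71.5 43.8 26. ]
[352 171] [ 71.3 -48.1  26. ]
[340 163] [ 67.3 -50.6  26. ]
```

View pics/w6.png

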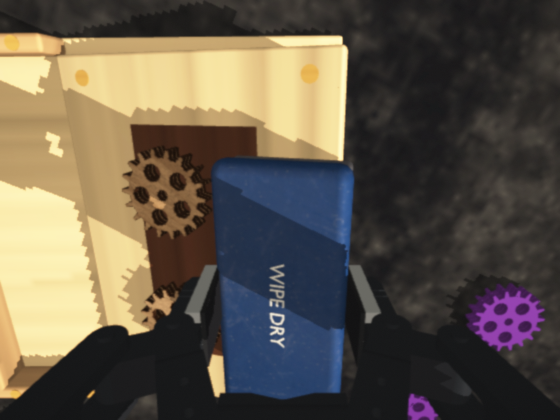

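The picture shows the eraser regripped beside both gears. Whether it is still tilted I check from the scene camera against the two cases.

```bash
python3 - <<'E'
from h import *
c=eyes.get_image("scene"); w=eyes.get_image("wrist")
hsv=cv2.cvtColor(c["image"],cv2.COLOR_BGR2HSV)
m=cv2.inRange(hsv,(95,90,40),(130,255,255)); m[:150]=0;m[:,:200]=0
for k in cv2.findContours(m,0,2)[0]:
    if cv2.contourArea(k)>60: print(cv2.contourArea(k),[list(map(int,q)) for q in cv2.approxPolyDP(k,2,True)[:,0]])
ctr=O+J@[46,5,0]
Jl=np.array([[*Y,0],[*J[:2,1],0],[0,0,1]]).T
lv=O+J@[44,5,0]; lv[2]=48
for name,C,F in(("flush",ctr,J),("level",lv,Jl)):
    for v,vn in((c,"scene"),(w,"wrist")):
        print(name,vn,[proj(v,C+F@np.array([sx*26.5,sy*57,z])).round(0).astype(int).tolist() for z in(26,12) for sx,sy in((-1,-1),(1,-1),(1,1),(-1,1))])
E
```

```text
599.5 [[283, 204], [264, 232], [265, 235], [282, 241], [295, 225], [295, 216], [291, 211], [286, 220], [280, 222], [289, 209]]
flush scene [[289, 193], [310, 199], [284, 239], [262, 232], [290, 197], [311, 203], [285, 243], [264, 236]]
flush wrist [[206, 152], [356, 159], [339, 427], [223, 401], [222, 147], [359, 152], [343, 401], [235, 378]]
level scene [[290, 190], [312, 200], [286, 240], [264, 229], [290, 194], [311, 204], [286, 244], [264, 233]]
level wrist [[210, 159], [373, 159], [353, 426], [227, 426], [218, 152], [364, 152], [347, 399], [232, 399]]
```

Both views fit the flush case, so I sweep down the slope along its plane.

Call:
play_rows:
  commands:
    - [[0,-6,1.6],0]
    - [[0,-12,3.2],0]
    - [[0,-18,4.8],0]
    - [[0,-24,6.4],0]
    - [[0,-30,8.0],0]

```text
time_s: 9.0
tool_pos: [565.8, -58.7, 51.0]
ee_rot: [-0.685, 3.065, -0.0]
ft_force: [-1.4, 0.9, 6.0]
gripper_width: 0.604
grip_force: 61.9
```

```bash
python3 - <<'E'
from h import *
where()
c=eyes.get_image("wrist"); cv2.imwrite("pics/w7.png",c["image"]); blue(c)
E
```

```text
t 9.0 pos [565.8 -58.7  51. ] jig [14.9  5.7 16.7] zaxis [ 0.001 -0.    -1.   ] ft [-1.4  0.9  6. ] w 0.604 g 61.9
[217 161] [ -7.5 -49.   26. ]
[212 179] [ -9.9 -42.2  26. ]
[226 391] [-9.7 56.1 26. ]
[278 399] [14.7 54.1 26. ]
[338 393] [40.1 44.1 26. ]
[350 169] [ 39.7 -48.7  26. ]
[324 162] [ 31.1 -50.5  26. ]
```

Call:
play_rows:
  commands:
    - [[0,-8,2.1],0]
    - [[0,-16,4.3],0]
    - [[0,-24,6.4],0]
    - [[0,-32,8.6],0]
    - [[0,-38,10.2],0]

```text
time_s: 9.55
tool_pos: [582.1, -93.3, 40.8]
ee_rot: [-0.685, 3.065, -0.001]
ft_force: [-0.7, 1.6, 8.4]
gripper_width: 0.598
grip_force: 62.2
```

```bash
python3 - <<'E'
from h import *
where()
E
```

```text
t 9.55 pos [582.1 -93.3  40.8] jig [-24.6   5.6  16.7] zaxis [ 0.001 -0.    -1.   ] ft [-0.7  1.6  8.4] w 0.598 g 62.2
```

Call:
play_rows:
  commands:
    - [[0,-8,1.8],0]
    - [[0,-16,3.8],0]
    - [[0,-24,5.6],0]
    - [[0,-30,7.1],0]
    - [[0,-34,8.2],0]

```text
time_s: 10.05
tool_pos: [595.7, -123.2, 32.0]
ee_rot: [0.685, -3.065, -0.004]
ft_force: [-17.8, 28.4, 32.2]
gripper_width: 0.604
grip_force: 64.5
```

```bash
python3 - <<'E'
from h import *
where()
c=eyes.get_image("wrist"); cv2.imwrite("pics/w8.png",c["image"]); blue(c)
a=eyes.get_image("scene")["image"]
a=cv2.resize(a[150:290,190:330],(420,420),interpolation=cv2.INTER_CUBIC)
cv2.imwrite("pics/s3.png",np.hstack([a,cv2.resize(c["image"],(378,284))[:,:] if 0 else cv2.copyMakeBorder(cv2.resize(c["image"],(378,284)),0,136,0,0,0)]))
E
```

```text
t 10.05 pos [ 595.7 -123.2   32. ] jig [-58.6   5.1  16.7] zaxis [-0.002  0.002 -1.   ] ft [-17.8  28.4  32.2] w 0.604 g 64.5
[219 161] [-80.2 -49.6  26. ]
[212 171] [-83.2 -45.7  26. ]
[227 392] [-82.8  55.9  26. ]
[278 399] [-58.9  53.5  26. ]
[339 393] [-33.1  43.5  26. ]
[350 168] [-33.9 -49.5  26. ]
```

View pics/s3.png

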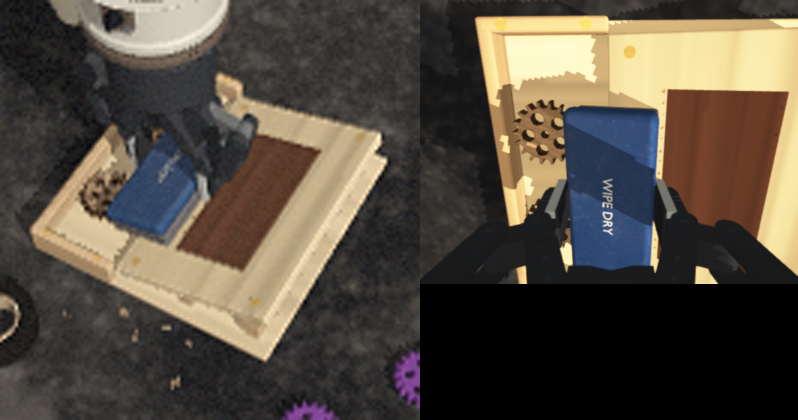

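The view shows both gears in the trough, between the eraser and the front wall, and the patch bare; the force rise means they touch the wall. I back up the slope now.

Call:
play_rows:
  commands:
    - [[0,8,-2.5],0]
    - [[0,16,-4.8],0]
    - [[0,24,-6.9],0]
    - [[0,32,-9.1],0]
    - [[0,40,-11.2],0]

```text
time_s: 10.65
tool_pos: [578.6, -86.9, 43.4]
ee_rot: [0.686, -3.066, 0.0]
ft_force: [-0.3, 0.5, -1.1]
gripper_width: 0.601
grip_force: 60.9
```

```bash
python3 - <<'E'
from h import *
where()
c=eyes.get_image("wrist"); cv2.imwrite("pics/w9.png",c["image"]); blue(c)
g=cv2.cvtColor(c["image"],cv2.COLOR_BGR2HSV)
print(to([0,0,0],Y)[1])
E
```

```text
t 10.65 pos [578.6 -86.9  43.4] jig [-16.9   5.2  17.3] zaxis [-0. -0. -1.] ft [-0.3  0.5 -1.1] w 0.601 g 60.9
[218 161] [-39.2 -49.3  26. ]
[212 174] [-41.9 -44.3  26. ]
[226 391] [-41.9  56.3  26. ]
[278 399] [-17.3  54.3  26. ]
[338 393] [ 8.2 44.3 26. ]
[351 170] [  8.1 -48.6  26. ]
[326 162] [ -0.2 -50.8  26. ]
-0.01
```

Call:
play_rows:
  commands:
    - [[2,5,-1.5],0]
    - [[4,10,-2.8],0]
    - [[5.3,16.4,-4.4],0]
    - [[5.3,16.4,-4.4],0]
    - [[5.3,16.4,-4.4],0]

```text
time_s: 11.2
tool_pos: [567.2, -75.0, 47.7]
ee_rot: [-0.685, 3.066, -0.0]
ft_force: [0.9, 0.3, 0.4]
gripper_width: 0.601
grip_force: 60.9
```

```bash
python3 - <<'E'
from h import *
where()
w=eyes.get_image("wrist"); blue(w)
for vn,c in (("wrist",w),("scene",eyes.get_image("scene")),("top",eyes.get_image("top"))):
    img=c["image"]; hsv=cv2.cvtColor(img,cv2.COLOR_BGR2HSV)
    # trough floor quad mask, z=6
    quad=np.array([proj(c,at(x,y,10)) for x,y in((-70,-86),(-70,86),(-124,86),(-124,-86))]).astype(np.int32)
    q=np.zeros(img.shape[:2],np.uint8); cv2.fillPoly(q,[quad],255)
    m=cv2.inRange(hsv,(5,60,25),(22,255,185))&q
    if vn=="top": print(img[m>0].shape)
    m=cv2.morphologyEx(m,cv2.MORPH_CLOSE,np.ones((5,5)))
    for k in cv2.findContours(m,0,2)[0]:
        if cv2.contourArea(k)>(400 if vn=="wrist" else 40):
            (u,v),r=cv2.minEnclosingCircle(k); a=ray(c,u,v,15); b=ray(c,u+r,v,15)
            print(vn,round(cv2.contourArea(k)),(round(u),round(v)),"jig",(J.T@(a-O)).round(0),"dia",round(2*np.linalg.norm(b-a)))
E
```

```text
t 11.2 pos [567.2 -75.   47.7] jig [-0.7  0.  17.5] zaxis [ 0. -0. -1.] ft [0.9 0.3 0.4] w 0.601 g 60.9
[218 161] [-23.  -54.5  26. ]
[212 174] [-25.7 -49.5  26. ]
[226 391] [-25.7  51.2  26. ]
[278 399] [-1.1 49.2 26. ]
[338 393] [24.4 39.2 26. ]
[351 170] [ 24.4 -53.8  26. ]
[326 162] [ 16.  -56.1  26. ]
wrist 19959 (110, 208) jig [-89. -25.   7.] dia 133
scene 532 (230, 203) jig [-109.    8.   13.] dia 102
(33, 3)
```

```bash
python3 - <<'E'
from h import *
for vn in("wrist","scene"):
    c=eyes.get_image(vn); g=[(-140,-95),(-140,95),(-30,95),(-30,-95)]
    src=np.float32([proj(c,at(x,y,15)) for x,y in g]); dst=np.float32([((y+95)*3,(x+140)*3) for x,y in g])
    im=cv2.warpPerspective(c["image"],cv2.getPerspectiveTransform(src,dst),(570,330))
    gr=cv2.medianBlur(cv2.cvtColor(im,cv2.COLOR_BGR2GRAY),7)
    h=cv2.HoughCircles(gr,cv2.HOUGH_GRADIENT,2,60,param1=120,param2=30,minRadius=54,maxRadius=68)
    if h is not None:
        for u,v,r in h[0][:6]: print(vn,"x",round(v/3-140),"y",round(u/3-95),"r",round(r/3,1), "med",np.median(im[int(v)-30:int(v)+30,max(0,int(u)-30):int(u)+30],axis=(0,1)))
E
```

```text
wrist x -103 y -31 r 20.1 med [ 54.  84. 113.]
wrist x -102 y 35 r 20.8 med [ 71. 108. 145.]
scene x -104 y 40 r 21.5 med [ 88. 116. 142.]
```

Both gears measure at x ≈ -103, y ≈ -31 and +37, inside the trough, with the right radius. Now I press down.

Call:
play_rows:
  commands:
    - [[0,0.5,0.5],0]
    - [[0,0.5,1.0],0]
    - [[0,0.5,1.5],0]
    - [[0,0.5,1.5],0]
    - [[0,0.5,1.5],0]

```text
time_s: 11.95
tool_pos: [567.3, -74.8, 46.9]
ee_rot: [-0.685, 3.065, -0.001]
ft_force: [-3.7, -1.1, 11.6]
gripper_width: 0.601
grip_force: 63.9
```

```bash
python3 - <<'E'
from h import *
where(); c=eyes.get_image("wrist"); blue(c)
E
```

```text
t 11.95 pos [567.3 -74.8  46.9] jig [-0.7  0.2 16.7] zaxis [ 0.001 -0.001 -1.   ] ft [-3.7 -1.1 11.6] w 0.601 g 63.9
[218 161] [-22.7 -54.5  26. ]
[212 177] [-25.5 -48.5  26. ]
[226 391] [-25.4  50.5  26. ]
[279 399] [-0.5 48.4 26. ]
[338 393] [24.4 38.5 26. ]
[351 170] [ 24.4 -53.9  26. ]
[340 163] [ 20.7 -56.   26. ]
```

To confirm that it is flush, I relax, release it briefly so it settles, compare the corners, then regrip.

Call:
play_rows:
  commands:
    - [[0,0,-1.2],0]
    - [[0,0,-1.2],0]

```text
time_s: 12.2
tool_pos: [567.0, -74.5, 47.3]
ee_rot: [-0.685, 3.066, -0.0]
ft_force: [0.5, 0.3, -1.1]
gripper_width: 0.602
grip_force: 60.9
```

Call:
play_rows:
  commands:
    - [[0,0,0],0]
    - [[0,0,0],0]
    - [[0,0,0],0]
    - [[0,0,0],0]
    - [[0,0,0],0]
  grip: 0.6

```text
time_s: 12.7
tool_pos: [567.0, -74.5, 47.2]
ee_rot: [0.685, -3.066, 0.0]
ft_force: [-0.4, 0.5, -0.3]
gripper_width: 0.8
grip_force: 0.0
```

```bash
python3 - <<'E'
from h import *
where(); c=eyes.get_image("wrist"); blue(c)
E
```

```text
t 12.7 pos [567.  -74.5  47.2] jig [-0.3 -0.  16.9] zaxis [-0. -0. -1.] ft [-0.4  0.5 -0.3] w 0.8 g 0.0
[219 160] [-22. -55.  26.]
[212 180] [-25.2 -47.5  26. ]
[226 392] [-25.1  51.1  26. ]
[278 399] [-0.6 48.6 26. ]
[337 393] [24.5 38.7 26. ]
[351 171] [ 24.8 -53.6  26. ]
[340 163] [ 21.1 -56.1  26. ]
```

Call:
play_rows:
  commands:
    - [[0,0,0],0]
    - [[0,0,0],0]
    - [[0,0,0],0]
    - [[0,0,0],0]
    - [[0,0,0],0]
  grip: -1

```text
time_s: 13.25
tool_pos: [567.3, -74.8, 47.9]
ee_rot: [-0.685, 3.065, -0.001]
ft_force: [-0.7, -2.6, 6.8]
gripper_width: 0.599
grip_force: 61.2
```

```bash
python3 - <<'E'
from h import *
where(); c=eyes.get_image("wrist"); blue(c)
E
```

```text
t 13.25 pos [567.3 -74.8  47.9] jig [-0.5  0.2 17.6] zaxis [ 0.001 -0.001 -1.   ] ft [-0.7 -2.6  6.8] w 0.599 g 61.2
[218 161] [-22.9 -54.3  26. ]
[213 180] [-25.4 -47.1  26. ]
[227 391] [-25.1  51.4  26. ]
[279 399] [-0.5 49.5 26. ]
[338 393] [24.6 39.5 26. ]
[350 168] [ 24.2 -54.3  26. ]
[337 162] [ 19.8 -56.1  26. ]
```

The corners match within 1 px whether released or gripped, so it is flush. Last adjustment to about 10 N.

Call:
play_rows:
  commands:
    - [[0,0,0.4],0]
    - [[0,0,0.4],0]
    - [[0,0,0.4],0]
    - [[0,0,0.4],0]
    - [[0,0,0.4],0]

```text
time_s: 13.8
tool_pos: [567.3, -74.8, 47.8]
ee_rot: [-0.685, 3.065, -0.001]
ft_force: [-3.5, -1.3, 12.3]
gripper_width: 0.598
grip_force: 62.4
```

Call:
play_rows:
  commands:
    - [[0,0,0],0]
    - [[0,0,0],0]
    - [[0,0,0],0]
    - [[0,0,0],0]
    - [[0,0,0],0]

```text
time_s: 14.3
tool_pos: [567.3, -74.8, 47.8]
ee_rot: [-0.685, 3.065, -0.001]
ft_force: [-3.2, -1.1, 12.5]
gripper_width: 0.596
grip_force: 62.4
```

```bash
python3 -c "
from station import bot
print(bot.finish_job())"
```

```text
the job is handed in; nothing more can be done
None
```

I handed the job in at about 14 s of the 40 s: by my measurements both gears are in the trough, and the still-gripped eraser lies flush and centred on the patch, pressing with about 12 N; the hand-in gave no verdict.

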